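Clamp a copper bar in the drilling jig to the indicated force

ROBOT

A 6-joint arm with a two-finger parallel gripper is mounted at the origin on a cart in front of the work surface, level with it; the furniture and walls round the work are solid. World frame = base frame: x ahead of the robot, y to its left, z up, the work surface at z = 0. Lengths are in m, angles in rad, forces in N, time in s.
With the tool pointing down it reaches from about 0.35 to 0.975 m from the base axis. Payload 4.9 kg.
Tool frame: the origin (TCP) lies on the mounting face of the last link; the fingertips stand 173 mm ahead of it and the grasp point (between the pads) lies 155 mm ahead of it; z points along the fingers, y is the line along which they close (so a half turn about z gives the same grasp; the last joint's range is limited). The gripper opens to 85 mm and grips with 20 to 120 N. Pads are 22 mm wide; open, the fingers measure 114 mm over their backs; the gripper's body (76 mm by 85 mm) begins 54 mm behind the grasp point. The pads swing forward as they close: fully open they stand 13 mm farther back than shut.
Start: joints at [-1.392, 0.053, 1.613, -0, 1.476, -0.119], TCP at [0.183, -0.597, 0.405] pointing down, gripper open.
Joint ranges: [-3.01, 3.01], [-1.01, 2.22], [0.06, 2.58], [-1.02, 4.17], [0.09, 2.62], [-3.14, 3.14]. Speed limits (rad/s): [2.57, 2.57, 3.14, 3.14, 3.14, 3.14].

INTERFACE

Orientations are given as a rotation vector (axis times angle).
In Python, from station import monitor, eyes, finish_job gives the robot as it stands. The module is installed in compiled form; this text tells all that it offers.
- The arm moves only by the tool step_arm, never from a script. Its argument "commands" is a list of rows, each a list of 3 entries, a list of its own where there are three numbers: the opening in per cent of the stroke, from 0 (shut) to 100 (fully open), then the shift along the tool's x, y, z in mm, then the turn about the tool's z in degrees. In form: [[hand, [x, y, z], yaw], ...]. A call has 1 to 12 rows; each row is the pose to reach, as a shift and turn from the pose commanded when the call began, along the tool's axes at that moment; what a row does not reach only later rows make up. A row lasts 1/8 s, in which the tool goes at most 62.5 mm and 10.7 degrees, less where a joint would pass 70% of its speed; a pose out of reach is approached as far as the arm can. A call with a gripper value outside its range is refused whole. The fingers move at their own pace and stop on an object; "squeeze" is the grip in N (left out, the last holds). Time passes only in rows, so rows that repeat a pose let the fingers close. It gives the time, the measured TCP pose, the force, the opening and the grip force at its end, in the units of the state.
- monitor.get_obs(): the state, without advancing time (a new reading comes with each control period).
- eyes.get_image(name): name is "scene" or "top"; returns the picture (384x512x3 uint8, red, green, blue); there is no depth.
- eyes.camera_info(name): a dict with "camera_matrix" (3x3 intrinsics, pixels), "extrinsics" (4x4, takes a point from camera to world coordinates). Camera axes: x right, y down, z forward; pixel columns grow to the right and rows downward; lengths in m; the calibration is good to about 2 mm. A picture is of the moment at which its call begins. camera_info takes no time and is no camera call.
- finish_job(): hands the job in; it is judged then, once.
The state is a dict: "t": time; "q": joint angles; "dq": joint speeds; "effort": joint torques, N m; "tool_pos": TCP position; "tool_rot": TCP orientation; "contact_force": force on the tool from outside, world axes, zero at the start; "wrist_torque": the same for the moment, N m; "opening": finger opening in m; "grip_force": force on a finger pad.
Only numpy, scipy, OpenCV 4.12 (cv2) and the standard library are available. Lean on these libraries where they do the work, as an engineer would, in place of code of your own. Each camera call takes 0.05 s, during which the arm holds its last target. There are 200 camera calls.

TASK

Lift the retaining bar out of its brackets on the stock carrier and lay it flat on the bench. Take the longer copper bar out of the carrier, slide it along the drilling jig's bed under the clamp screw until its end meets the stop, and turn the crank clockwise until the brass indicator tab pops out of the side of the clamp arm, stopping within a quarter turn of that so that the copper is not bruised. Leave the short copper bar in its slot and do not knock the tape measure, marker or screwdriver about.

Things in the scene. Friction and masses are not known exactly. Their poses are not given: they have to be found in the camera images.
- jig: Drilling jig, fixed: dark steel base plate 150 x 270 x 12 mm with a grey C-frame clamp near its -y end. Origin on the underside, own y along the bed, own x from the open front to the clamp's column, z up. Bed: steel rib 16 mm wide at x = 0, top 36 mm up, y -102 to 156 mm. Two pairs of guide cheeks, 16 mm long, at y = -14 and 140 mm: 24 mm apart, flared open between 46 and 57 mm height
- stop_face (a point): Middle of the end stop's face that the bar's end shall meet: jig frame (0, -85, 43) mm; the stop is a steel block 34 mm wide, 50 mm high. Axes as the jig's
- bar_seat (a point): Where the middle of the long copper bar's underside lies once it is home: jig frame (0, 35, 36) mm. The bar goes in from above about 60 mm nearer +y, clear of the clamp arm, then slides under the pad. Axes as the jig's
- clamp_arm (a point): Top of the clamp arm on the screw's axis, jig frame (0, -60, 108) mm. The arm spans x -24 to 99, y -84 to -36 mm, heights 76 to 110 mm; its column stands at x 57 to 99 mm behind the bed. Axes as the jig's
- screw_axis (a point): Point on the axis of the clamp screw, jig frame (0, -60, 136) mm, level with the top of the crank arm when joint crank reads 0. Axes as the jig's
- pad_face (a point): Centre of the flat round pressing pad (21 mm across) at the foot of the clamp screw; it faces down, starts 3.2 to 4.8 mm above the top of a bar lying on the bed, and sinks 5 mm a turn
- crank (a joint): Angle of the steel crank, rad, growing clockwise seen from above (tightening). At 0 it points to the jig's -y, at pi/2 to its -x. Starts between -1 and 1. The screw and crank sink 5 mm a turn until the pad meets the bar (about 5 rad), then stay level; the tab pops at about 8 rad. Light: about 2 N at the grip. It stays where it is left
- grip_mid (a point): Middle of the crank's upright black grip, a knob 20 mm across and 34 mm high on the crank arm, 45 mm from the screw axis; it turns freely on its own pin, so a hand may hold it without twisting as it goes round. This point is 17 mm above the grip's foot, about 154 mm above the bench
- clamp_load (a joint): How far the clamp's spring pack is squeezed, m: 0 unloaded, 6 N a mm. The tab is let go at about 0.0023; a quarter turn of the crank adds at most 0.00125; more than 0.0042 is overtight
- force_tab (a joint): Brass indicator tab, 14 mm wide and 4 mm thick, in the clamp arm's -y side, 41 mm behind the screw axis: 0 flush (held), 0.016 popped out by its spring (m). It snaps out at once and stays out
- tab_tip (a point): Outer end of the brass tab, 95 mm above the jig's underside; it jumps 16 mm towards the jig's -y
- carrier: Stock carrier, fixed: plywood board 210 x 200 x 12 mm, origin under its centre, z up. Two wooden battens (y = -60, 60 mm) bear the copper bars 26 mm up, in two slots along y at x = -30 and 30 mm, between pegs 24 mm apart and 12 mm high. Two open-topped steel brackets at x = -88 and 88 mm, y = 0: slot 20 mm wide, floor 35 mm up, flared tops at 63 mm
- retaining_bar: Square aluminium bar 200 x 16 x 16 mm lying along its own x in the carrier's two brackets, across the copper bars. Origin at the centre of its underside (35 mm up at the start). 0.13 kg
- long_bar: The longer flat copper bar, 20 x 240 x 8 mm, along its own y. Origin at the centre of its underside. In either slot of the carrier. About 0.34 kg
- short_bar: The shorter flat copper bar, 20 x 170 x 8 mm, in the other slot; stays there. Origin as the long bar's
- tape_measure: Tape measure 62 x 71 x 33 mm, bystander; origin under its centre
- marker_black: Marker pen 14 x 132 x 15 mm lying on the bench, bystander; origin under its centre
- screwdriver_red: Screwdriver 28 x 185 x 28 mm lying on the bench, bystander; origin under its centre
There are look-alikes about, which are no part of the job. Leave any turquoise look-alike of the retaining_bar alone.

How it is judged:
By the outcome, as a careful person would: the job done as asked, in the order asked, and still so for the second after the job is handed in, with the robot touching nothing.
It also fails if it takes over 64 s, if anything falls off the work surface, if the arm or the gripper's body presses on something with over 40 N, if the wrist force passes 120 N, or if a joint passes its speed limit or range.

## Working session

There is one attempt and no reset: what is moved stays moved. The work goes in short steps, Python scripts to look and compute and a tool call to move; the robot and the scene stay as the last step left them, time stands still between calls to the robot, and variables do not carry over. Pictures are saved under pics/ and viewed, at most 13 in all, crops included, and the job is handed in when it is done.

Besides the shell and the picture viewer there is one more tool, called after "Call:" by a JSON object that holds its "method" and its "body". step_arm: Moves the arm, as the interface text tells. Its arguments: {"type":"object","properties":{"commands":{"type":"array"},"squeeze":{"type":"number"}},"required":["commands"]}

```bash
mkdir -p pics; python3 - <<'E'
from station import monitor, eyes
import cv2,numpy as np
o=monitor.get_obs();print({k:np.round(v,3) for k,v in o.items()})
for n in("scene","top"):
    im=eyes.get_image(n);cv2.imwrite(f"pics/{n}0.png",im[...,::-1])
    np.save(f"{n}0.npy",im)
    c=eyes.camera_info(n);print(n,np.round(c["camera_matrix"],1).tolist(),np.round(c["extrinsics"],4).tolist())
a=cv2.imread("pics/top0.png");cv2.imwrite("pics/top0b.png",cv2.resize(a,(800,600),interpolation=cv2.INTER_CUBIC))
a=cv2.imread("pics/scene0.png");cv2.imwrite("pics/scene0b.png",cv2.resize(a,(800,600),interpolation=cv2.INTER_CUBIC))
E
```

```text
{'t': np.float64(0.0), 'q': array([-1.392,  0.053,  1.614, -0.   ,  1.476, -0.119]), 'dq': array([ 0.001,  0.001,  0.001, -0.001, -0.   , -0.   ]), 'effort': array([-1.0000e-03, -3.9368e+01, -3.7018e+01, -0.0000e+00,  7.0000e-03,
       -0.0000e+00]), 'tool_pos': array([ 0.183, -0.597,  0.403]), 'tool_rot': array([-3.105, -0.466,  0.   ]), 'contact_force': array([-0.159, -0.619,  0.227]), 'wrist_torque': array([-0.03 ,  0.035, -0.011]), 'grip_force': np.float64(0.0), 'opening': np.float64(0.085)}
scene [[464.1, 0.0, 254.0], [0.0, 464.1, 195.8], [0.0, 0.0, 1.0]] [[-0.3096, -0.4946, 0.8121, -1.2514], [-0.9508, 0.1534, -0.2691, 0.7384], [0.0085, -0.8555, -0.5178, 1.2602], [0.0, 0.0, 0.0, 1.0]]
top [[387.3, 0.0, 254.1], [0.0, 387.3, 182.5], [0.0, 0.0, 1.0]] [[-0.024, -0.9793, 0.201, 0.2595], [-0.9997, 0.0245, 0.0001, 0.1412], [-0.0051, -0.201, -0.9796, 1.58], [0.0, 0.0, 0.0, 1.0]]
```

View pics/top0b.png

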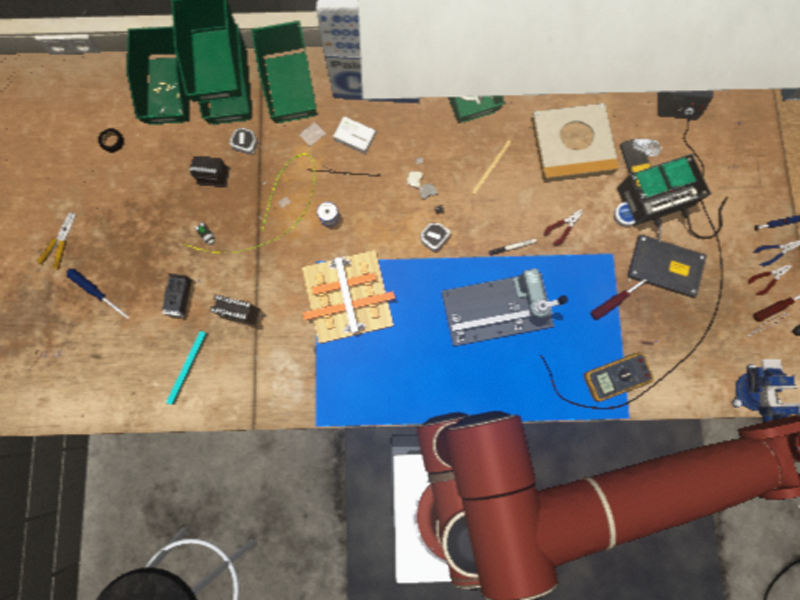

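View pics/scene0b.png

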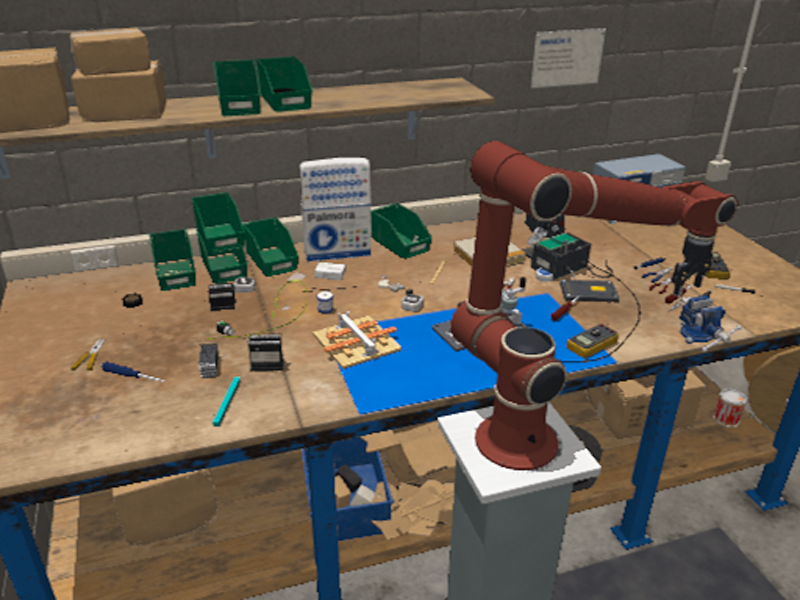

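The top view shows the carrier at about (350,297) of 800x600, with the white retaining bar lying across two orange copper bars. The nearer copper bar, ending at about (303,316) and (396,296), looks like the longer one. The jig is at (500,310) with its clamp at the right (-y) end and its crank knob at about (562,299).

```bash
cat > h.py <<'E'
import numpy as np,cv2
from station import monitor,eyes
def ray(n,u,v):
    c=eyes.camera_info(n);E=np.array(c["extrinsics"]);K=np.array(c["camera_matrix"])
    d=E[:3,:3]@np.linalg.inv(K)@np.array([u,v,1.]);return E[:3,3],d
def onz(n,u,v,z):
    o,d=ray(n,u,v);return (o+d*(z-o[2])/d[2])[:3]
def proj(n,p):
    c=eyes.camera_info(n);E=np.array(c["extrinsics"]);K=np.array(c["camera_matrix"])
    q=K@(E[:3,:3].T@(np.array(p)-E[:3,3]));return q[:2]/q[2]
def mask(im,lo,hi,roi):
    h=cv2.cvtColor(im,cv2.COLOR_RGB2HSV);m=cv2.inRange(h,np.array(lo),np.array(hi))
    r=np.zeros_like(m);x0,y0,x1,y1=roi;r[y0:y1,x0:x1]=m[y0:y1,x0:x1];return r
def crop(im,roi,k,name):
    x0,y0,x1,y1=roi;cv2.imwrite("pics/"+name,cv2.resize(im[y0:y1,x0:x1,::-1],None,fx=k,fy=k,interpolation=cv2.INTER_CUBIC))
def rects(n,m,z,amin=15):
    for c in cv2.findContours(m,cv2.RETR_EXTERNAL,cv2.CHAIN_APPROX_NONE)[0]:
        if cv2.contourArea(c)<amin: continue
        P=np.array([onz(n,*p,z)[:2]*1000 for p in c[:,0]],np.float32)
        r=cv2.minAreaRect(P);print(n,"px",c[:,0].mean(0).round(0),"c",np.round(r[0],1),"size",np.round(r[1],1),"ang",round(r[2],1))
E
python3 - <<'E'
from h import *
t=np.load("top0.npy");s=np.load("scene0.npy")
roi=(185,150,375,235)
crop(t,roi,4.2,"c1.png")
h=cv2.cvtColor(t,cv2.COLOR_RGB2HSV)
for p in[(228,184),(224,190),(205,185),(210,200),(290,198)]:print(p,h[p[1],p[0]])
rects("top",mask(t,(5,150,150),(14,255,255),(190,155,260,225)),.034)
rects("top",mask(t,(0,0,190),(180,60,255),(190,155,260,225)),.051)
rects("top",mask(t,(0,0,170),(180,60,255),(285,190,345,215)),.036)
rects("top",mask(t,(0,0,0),(180,110,90),(280,170,365,225)),.012)
crop(s,(190,180,360,260),4.2,"c2.png")
E
```

```text
(228, 184) [ 20 101 230]
(224, 190) [ 18  54 188]
(205, 185) [ 13 158 247]
(210, 200) [ 14 148 244]
(290, 198) [114  39 130]
top px [207. 199.] c [513.9 333.4] size [ 19.  101.3] ang 12.8
top px [235. 192.] c [538.2 222. ] size [13.9 69.8] ang 11.3
top px [208. 184.] c [576.2 328.4] size [19.6 66.2] ang 10.1
top px [231. 178.] c [596.7 235.5] size [19.2 68.2] ang 11.9
top px [221. 187.] c [554.6 273.4] size [199.2  54.7] ang 12.6
top px [314. 205.] c [480.1 -95.4] size [ 15.7 203. ] ang 9.5
top px [343. 194.] c [ 518.2 -214.4] size [12.1 36.9] ang 86.0
top px [345. 205.] c [ 477.2 -226.3] size [48.6 24.2] ang 82.1
top px [334. 182.] c [ 578.1 -189. ] size [43.5 14.2] ang 10.1
```

View pics/c1.png

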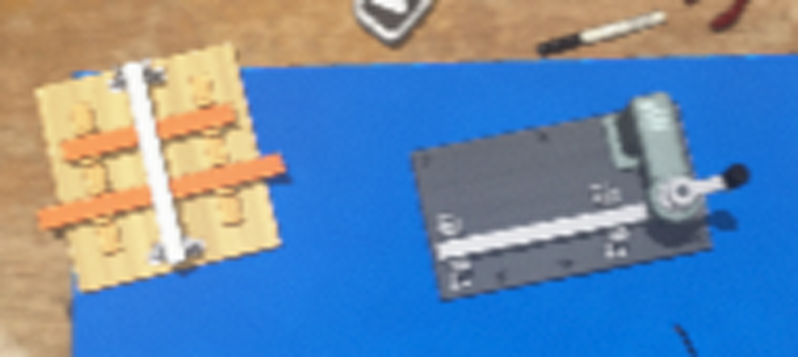

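View pics/c2.png

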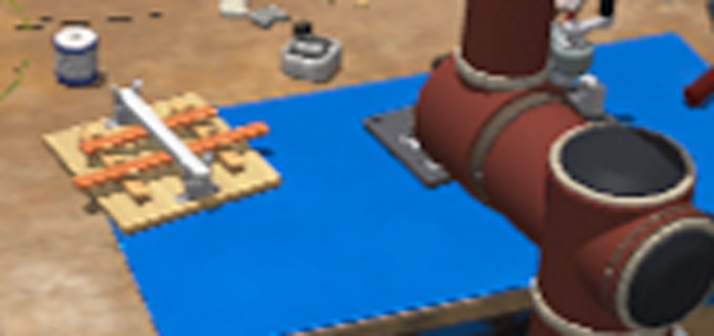

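The crops confirm the layout: the long bar is the near one, (38,218) to (285,165) in the top crop, and the short bar is the far one. The crank grip, at (736,175), points roughly along jig -y. Next I refine the poses.

```bash
python3 - <<'E'
from h import *
t=np.load("top0.npy");k=6
def up(im,roi):
    x0,y0,x1,y1=roi;return cv2.resize(im[y0:y1,x0:x1],None,fx=k,fy=k,interpolation=cv2.INTER_CUBIC)
def go(name,lo,hi,roi,z,amin=400,merge=False):
    h=cv2.cvtColor(up(t,roi),cv2.COLOR_RGB2HSV);m=cv2.inRange(h,np.array(lo),np.array(hi))
    cs=[c for c in cv2.findContours(m,cv2.RETR_EXTERNAL,cv2.CHAIN_APPROX_NONE)[0] if cv2.contourArea(c)>amin]
    W=lambda c:np.array([onz("top",roi[0]+(p[0]+.5)/k-.5,roi[1]+(p[1]+.5)/k-.5,z)[:2]*1000 for p in c[:,0]],np.float32)
    L=[W(c) for c in cs]
    if merge:L=[np.vstack(L)]
    for P in L:
        r=cv2.minAreaRect(P);print(name,"c",np.round(r[0],1),"size",np.round(r[1],1),"ang",round(r[2],1))
go("copper",(4,120,110),(14,255,255),(190,155,260,225),.034)
go("retain",(0,0,185),(180,48,255),(205,158,240,220),.051)
go("rib",(0,0,165),(180,60,255),(285,190,341,218),.036)
go("plate",(0,0,0),(112,255,130),(275,165,365,228),.012)
h=cv2.cvtColor(t,cv2.COLOR_RGB2HSV)
go("knob",(0,0,0),(180,255,75),(352,183,368,200),.171,100)
go("screwd",(0,120,50),(8,255,255),(370,170,420,210),.014,100)
go("screwd2",(170,120,50),(180,255,255),(370,170,420,210),.014,100)
go("carrier",(12,40,140),(28,140,255),(190,155,256,225),.012,400,True)
E
```

```text
copper c [513.8 334.8] size [ 25.4 111.6] ang 12.3
copper c [541.1 206. ] size [ 25.6 109.5] ang 10.7
copper c [576.1 328.2] size [25.  71.9] ang 12.9
copper c [596.1 234.5] size [25.4 77.2] ang 14.0
retain c [554.2 273.1] size [202.6  55.8] ang 12.3Traceback (most recent call last):
  File "<stdin>", line 15, in <module>
  File "<stdin>", line 9, in go
  File "<stdin>", line 8, in <lambda>
  File "h.py", line 7, in onz
    o,d=ray(n,u,v);return (o+d*(z-o[2])/d[2])[:3]
        ~~~^^^^^^^
  File "h.py", line 4, in ray
    c=eyes.camera_info(n);E=np.array(c["extrinsics"]);K=np.array(c["camera_matrix"])
ValueError: time passes only in moves, steps and waits
```

Call:
{"method": "step_arm", "body": {"commands": [[70,[50,0,0],0],[70,[50,-60,0],0],[70,[80,-120,0],0],[70,[110,-180,0],0],[70,[150,-240,0],0],[70,[200,-300,0],0],[70,[250,-350,0],0],[70,[300,-400,0],0],[70,[350,-450,0],0],[70,[400,-500,0],3],[70,[450,-560,0],5],[70,[500,-600,0],5]]}}

```text
t: 1.6
tool_pos: [0.445, 0.0523, 0.4046]
tool_rot: [3.124, 0.331, 0.001]
contact_force: [0.6, -1.0, 0.4]
opening: 0.0593
grip_force: 0.0
```

```bash
cat > m.py <<'E'
from h import *
INF={n:eyes.camera_info(n) for n in("scene","top")}
eyes_ci=eyes.camera_info
import h as _h
class _E:
    camera_info=staticmethod(lambda n:INF[n]); get_image=staticmethod(eyes.get_image)
_h.eyes=_E
k=6
def go(t,name,lo,hi,roi,z,amin=400,merge=False,cam="top"):
    x0,y0,x1,y1=roi
    h=cv2.cvtColor(cv2.resize(t[y0:y1,x0:x1],None,fx=k,fy=k,interpolation=cv2.INTER_CUBIC),cv2.COLOR_RGB2HSV);m=cv2.inRange(h,np.array(lo),np.array(hi))
    cs=[c for c in cv2.findContours(m,cv2.RETR_EXTERNAL,cv2.CHAIN_APPROX_NONE)[0] if cv2.contourArea(c)>amin]
    L=[np.array([onz(cam,x0+(p[0]+.5)/k-.5,y0+(p[1]+.5)/k-.5,z)[:2]*1000 for p in c[:,0]],np.float32) for c in cs]
    if merge and L:L=[np.vstack(L)]
    for P in L:
        r=cv2.minAreaRect(P);print(name,"c",np.round(r[0],1),"size",np.round(r[1],1),"ang",round(r[2],1))
    return L
E
python3 - <<'E'
from m import *
t=np.load("top0.npy")
go(t,"retmid",(0,0,185),(180,48,255),(205,173,240,204),.051)
go(t,"rib",(0,0,165),(180,60,255),(285,190,341,218),.036)
go(t,"ribmid",(0,0,165),(180,60,255),(298,190,326,218),.036)
P=go(t,"plate",(0,0,0),(112,255,130),(275,165,365,228),.012)
go(t,"knob",(0,0,0),(180,255,75),(352,183,368,200),.171,100)
go(t,"screwd",(0,120,50),(8,255,255),(370,170,420,210),.014,100)
go(t,"screwd2",(170,120,50),(180,255,255),(370,170,420,210),.014,100)
# plate edges from blue boundary: corners seen in crop
for c in[(413,152),(443,300),(712,247)]:print(np.round(onz("top",185+c[0]/4.2-.5,150+c[1]/4.2-.5,.012)*1000,1))
print("screw head",onz("top",185+680/4.2-.5,150+192/4.2-.5,.14)*1000)
E
```

```text
retmid c [554.5 274.5] size [134.  21.] ang 11.9
rib c [480.3 -95.3] size [ 19.  205.2] ang 9.7
ribmid c [478.8 -87.1] size [ 18.8 118.1] ang 9.8
plate c [437.5  -3.2] size [37.7 12.1] ang 8.4
plate c [ 532.7 -290.8] size [20.6 26.6] ang 24.9
plate c [ 512.5 -121.7] size [156.4 271.5] ang 11.6
knob c [ 504.7 -246.8] size [13.6 18.9] ang 31.8
screwd2 c [ 517.8 -416.1] size [ 19.1 108. ] ang 31.6
[564.8  23.3  12. ]
[418.8   0.   12. ]
[ 463.8 -262.8   12. ]
screw head [ 497.41439531 -204.90676362  140.        ]
```

Call:
{"method": "step_arm", "body": {"commands": [[70,[0,0,0],0],[70,[50,-50,0],0],[70,[75,-100,50],0],[70,[99,-134,90],0],[70,[99,-134,130],0],[70,[99,-134,130],0]]}}

```text
t: 2.35
tool_pos: [0.5116, 0.2009, 0.2695]
tool_rot: [3.122, 0.33, -0.017]
contact_force: [-0.2, -0.7, -0.8]
opening: 0.0597
grip_force: 0.0
```

Call:
{"method": "step_arm", "body": {"commands": [[70,[28,-31,0],0],[70,[57,-63,0],0],[70,[57,-63,20],0],[70,[57,-63,20],0]]}}

```text
t: 2.85
tool_pos: [0.5556, 0.2738, 0.2539]
tool_rot: [3.123, 0.328, -0.004]
contact_force: [0.6, 0.4, -0.7]
opening: 0.0598
grip_force: 0.0
```

Call:
{"method": "step_arm", "body": {"commands": [[70,[-1,-1,30],0],[70,[-1,-1,51],0],[70,[-1,-1,51],0],[0,[-1,-1,51],0],[0,[-1,-1,51],0],[0,[-1,-1,51],0],[0,[-1,-1,51],0]], "squeeze": 30}}

```text
t: 3.72
tool_pos: [0.556, 0.2748, 0.2054]
tool_rot: [3.12, 0.33, 0.003]
contact_force: [0.2, -7.0, 4.2]
opening: 0.0153
grip_force: 30.6
```

Call:
{"method": "step_arm", "body": {"commands": [[0,[0,0,-20],0],[0,[0,0,-50],0],[0,[0,0,-70],0],[0,[-45,40,-70],0],[0,[-90,80,-70],0],[0,[-135,115,-70],0],[0,[-182,155,-70],0],[0,[-182,155,-40],0],[0,[-182,155,0],0],[0,[-182,155,15],0],[0,[-182,155,15],0],[0,[-182,155,15],0]]}}

```text
t: 5.22
tool_pos: [0.4103, 0.0866, 0.1901]
tool_rot: [3.124, 0.331, 0.004]
contact_force: [0.8, -1.2, -0.6]
opening: 0.0152
grip_force: 30.2
```

```bash
python3 - <<'E'
from m import *
t=eyes.get_image("top");np.save("top1.npy",t);crop(t,(185,150,375,290),4.2,"d1.png")
E
```

```text
(no output)
```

View pics/d1.png

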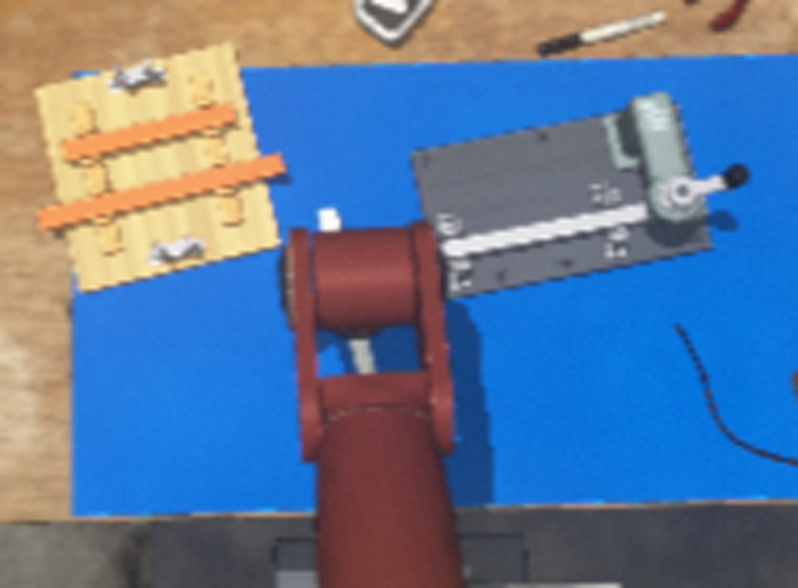

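The picture shows the hand holding the retaining bar above clear blue mat, its ends at (328,218) and (362,355). Both copper bars are undisturbed in their slots.

Call:
{"method": "step_arm", "body": {"commands": [[0,[0,0,12],0],[0,[0,0,19],0],[0,[0,0,20],0],[0,[0,0,20],0],[50,[0,0,20],0],[50,[0,0,20],0],[50,[0,0,-20],0],[50,[0,0,-60],0],[50,[0,0,-60],-10]]}}

```text
t: 6.4
tool_pos: [0.4111, 0.0865, 0.2526]
tool_rot: [3.081, 0.608, 0.013]
contact_force: [0.3, 0.1, -1.0]
opening: 0.0428
grip_force: 0.0
```

```bash
python3 - <<'E'
from m import *
t=np.load("top1.npy")
go(t,"copper",(4,120,110),(14,255,255),(190,155,260,215),.034)
go(t,"coppermid",(4,120,110),(14,255,255),(203,155,245,215),.034)
E
```

```text
copper c [527.1 271. ] size [ 25.8 242.3] ang 12.0
copper c [586.3 280.1] size [ 26.3 170.6] ang 12.4
coppermid c [528.2 266.6] size [ 25.7 177.7] ang 11.8
coppermid c [587.4 275.1] size [ 26.3 160.3] ang 12.4
```

Call:
{"method": "step_arm", "body": {"commands": [[50,[0,0,-20],-10],[50,[25,-18,-20],-20],[50,[50,-36,-20],-30],[50,[75,-54,-20],-40],[50,[100,-72,-20],-50],[50,[125,-90,-20],-60],[50,[150,-108,-20],-70],[50,[177,-127,-20],-79.5],[50,[177,-127,-20],-79.5],[50,[177,-127,-20],-79.5]]}}

```text
t: 7.65
tool_pos: [0.5254, 0.2703, 0.2681]
tool_rot: [-1.988, -2.432, 0.002]
contact_force: [-0.4, -0.7, 0.3]
opening: 0.0427
grip_force: 0.0
```

Call:
{"method": "step_arm", "body": {"commands": [[50,[0,2,40],-0.5],[50,[0,2,70],-0.5],[50,[0,2,74],-0.5],[50,[0,2,74],-0.5],[0,[0,2,74],-0.5],[0,[0,2,74],-0.5],[0,[0,2,74],-0.5]], "squeeze": 60}}

```text
t: 8.52
tool_pos: [0.5286, 0.2712, 0.1969]
tool_rot: [1.975, 2.441, 0.004]
contact_force: [-1.7, -0.9, 6.8]
opening: 0.0182
grip_force: 60.7
```

Call:
{"method": "step_arm", "body": {"commands": [[0,[0,0,-20],0],[0,[0,0,-50],0],[0,[0,0,-70],0],[0,[-50,-20,-70],0],[0,[-100,-40,-70],0],[0,[-150,-60,-70],0],[0,[-200,-80,-70],1],[0,[-250,-100,-70],2],[0,[-290,-118,-70],2.3],[0,[-303,-122,-70],2.3],[0,[-303,-122,-70],2.3],[0,[-303,-122,-70],2.3]]}}

```text
t: 10.02
tool_pos: [0.4718, -0.0499, 0.2647]
tool_rot: [-2.023, -2.403, -0.001]
contact_force: [0.3, -0.2, -3.3]
opening: 0.0181
grip_force: 60.2
```

```bash
python3 - <<'E'
from m import *
t=eyes.get_image("top");np.save("top2.npy",t);crop(t,(185,150,375,290),4.2,"e1.png")
go(t,"copper",(4,120,110),(16,255,255),(260,165,350,225),.101,50)
print(monitor.get_obs()["tool_pos"],monitor.get_obs()["tool_rot"])
E
```

```text
copper c [461.1 -31.1] size [7.7 7.1] ang 88.6
copper c [457.4  28.9] size [19.2 70.9] ang 8.2
[ 0.4718543 -0.0497856  0.2646789] [-2.02204346e+00 -2.40368562e+00 -4.25268272e-04]
```

View pics/e1.png

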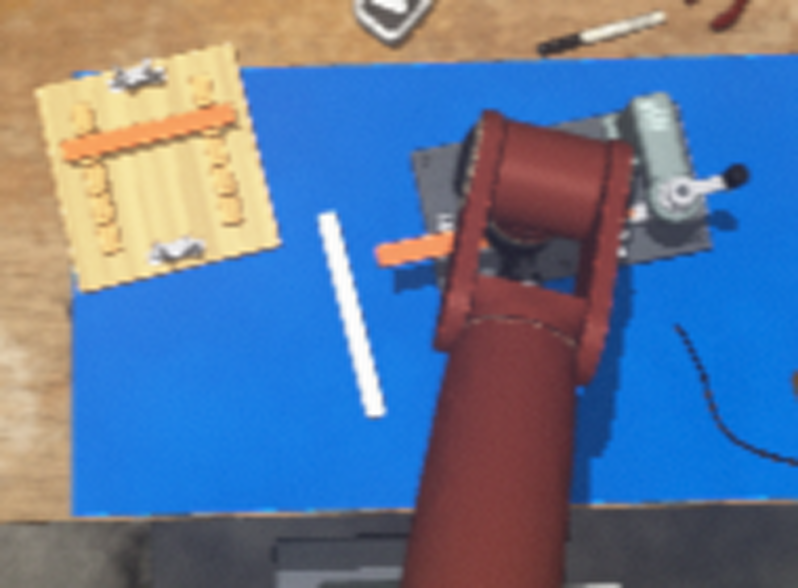

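The picture shows the short bar still in its slot, the retaining bar flat on the mat at (350,315), and the long bar held over the jig with its free end at (380,255).

Call:
{"method": "step_arm", "body": {"commands": [[0,[0,0.5,25],0],[0,[0,0.5,43],0],[0,[0,0.5,50],0],[0,[0,0.5,55],0],[0,[0,0.5,58],0],[0,[0,0.5,58],0],[0,[0,0.5,58],0]]}}

```text
t: 10.95
tool_pos: [0.4723, -0.0509, 0.207]
tool_rot: [2.024, 2.402, 0.0]
contact_force: [0.2, -0.5, -2.4]
opening: 0.018
grip_force: 60.2
```

Call:
{"method": "step_arm", "body": {"commands": [[0,[-12,0,0],0],[0,[-25,0,0],0],[0,[-38,0,0],0],[0,[-50,0,0],0],[0,[-58,0,0],0],[0,[-62,0,0],0],[0,[-62,0,0],0],[0,[-62,0,0],0]]}}

```text
t: 11.95
tool_pos: [0.4828, -0.112, 0.2069]
tool_rot: [2.023, 2.402, -0.001]
contact_force: [0.1, -0.6, -0.9]
opening: 0.0181
grip_force: 60.5
```

Call:
{"method": "step_arm", "body": {"commands": [[0,[-2,0,0.5],0],[0,[-3,0,0.5],0],[0,[-4,0,0.5],0],[0,[-4,0,0.5],0]]}}

```text
t: 12.45
tool_pos: [0.4833, -0.1137, 0.2069]
tool_rot: [-2.021, -2.397, -0.007]
contact_force: [-5.0, 13.0, 10.6]
opening: 0.0181
grip_force: 61.8
```

Call:
{"method": "step_arm", "body": {"commands": [[40,[-3,0,0],0],[40,[-3,0,0],0],[40,[-3,0,0],0],[40,[-3,0,-40],0],[40,[-3,0,-95],0],[40,[30,0,-150],0],[40,[80,-10,-170],0],[40,[120,-20,-170],0],[40,[120,-20,-170],0]]}}

```text
t: 13.58
tool_pos: [0.4425, 0.0006, 0.3766]
tool_rot: [2.02, 2.405, 0.001]
contact_force: [0.1, -0.4, -0.2]
opening: 0.034
grip_force: 0.0
```

```bash
python3 - <<'E'
from m import *
t=eyes.get_image("top");np.save("top3.npy",t);crop(t,(280,160,375,230),8,"f1.png")
c=go(t,"copper",(4,120,110),(16,255,255),(260,165,350,225),.044,50)
go(t,"knob",(0,0,0),(180,255,75),(352,183,368,200),.171,100)
for f in(-.2,0,.2):
  a=np.deg2rad(9.7);X=np.array([np.cos(a),np.sin(a)]);Y=np.array([-np.sin(a),np.cos(a)])
  p=np.array([489.2,-149.2])+X*(-45*np.sin(f))+Y*(-60-45*np.cos(f));print(f,p,proj("top",[*p/1000,.171]))
  s=np.array([489.2,-149.2])-60*Y;print("screw px",proj("top",[*s/1000,.14]))
E
```

```text
copper c [ 490.8 -166.9] size [20.7 59. ] ang 9.9
knob c [ 504.7 -246.8] size [13.7 19. ] ang 30.2
-0.2 [ 515.55255639 -250.30836905] [360.24597984 188.66062982]
screw px [347.28043904 194.69594887]
0 [ 506.89138485 -252.69886425] [361.07871773 190.94956596]
screw px [347.28043904 194.69594887]
0.2 [ 497.92794202 -253.32099956] [361.44060423 193.33656047]
screw px [347.28043904 194.69594887]
```

View pics/f1.png

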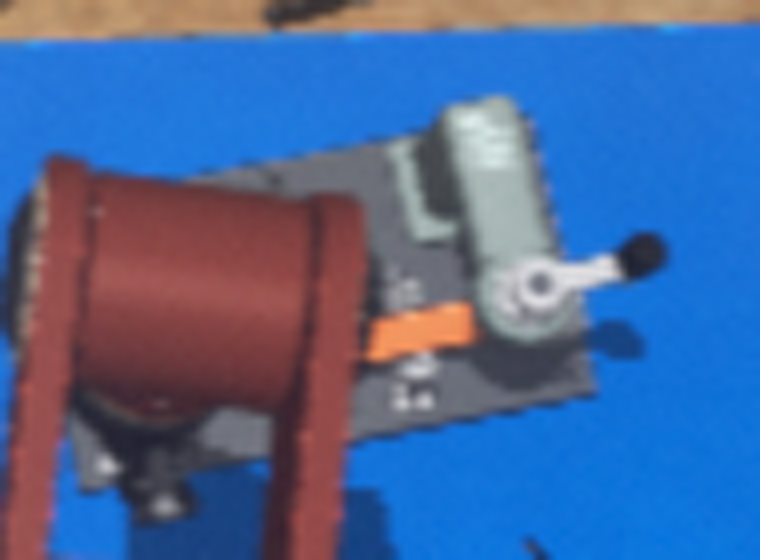

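The picture shows the copper bar lying in the front cheeks and running under the clamp arm at (425,330). The crank grip is at (642,254) and the screw head at (541,284), so the crank angle is about 0.

Call:
{"method": "step_arm", "body": {"commands": [[60,[-50,5,0],0],[60,[-105,10,0],0],[60,[-160,15,0],0],[60,[-215,19,0],0],[60,[-259,19,0],0],[60,[-259,19,0],0],[60,[-259,19,30],0],[60,[-259,19,45],0],[60,[-259,19,45],0]]}}

```text
t: 14.75
tool_pos: [0.5054, -0.2525, 0.3292]
tool_rot: [-2.022, -2.4, 0.001]
contact_force: [-0.0, 0.3, 1.3]
opening: 0.0512
grip_force: 0.0
```

Call:
{"method": "step_arm", "body": {"commands": [[60,[1,0,14],0],[60,[1,0,14],0],[0,[1,0,14],0],[0,[1,0,14],0],[0,[1,0,14],0],[0,[1,0,14],0]], "squeeze": 25}}

```text
t: 15.5
tool_pos: [0.5061, -0.2521, 0.318]
tool_rot: [2.023, 2.401, 0.001]
contact_force: [3.1, 0.4, 1.2]
opening: 0.0189
grip_force: 25.6
```

Call:
{"method": "step_arm", "body": {"commands": [[0,[2.7,-15.4,0.3],0],[0,[10.5,-28.9,0.6],0],[0,[22.5,-39,0.8],0],[0,[37.2,-44.3,1.1],0],[0,[52.8,-44.3,1.4],0],[0,[67.5,-39,1.7],0],[0,[79.5,-28.9,1.9],0],[0,[87.3,-15.4,2.2],0],[0,[90,0,2.5],0],[0,[87.3,15.4,2.8],0],[0,[79.5,28.9,3.1],0],[0,[67.5,39,3.3],0]]}}

```text
t: 17.0
tool_pos: [0.5339, -0.1781, 0.3144]
tool_rot: [-2.022, -2.401, -0.002]
contact_force: [-2.3, 0.7, 5.1]
opening: 0.0188
grip_force: 26.1
```

Call:
{"method": "step_arm", "body": {"commands": [[0,[-14.7,5.3,0.3],0],[0,[-30.3,5.3,0.6],0],[0,[-45,0,0.7],0],[0,[-57,-10.1,0.7],0],[0,[-64.8,-23.6,0.7],0],[0,[-67.5,-39,0.7],0],[0,[-64.8,-54.4,0.7],0],[0,[-57,-67.9,0.7],0],[0,[-51.4,-73.4,0.7],0]]}}

```text
t: 18.12
tool_pos: [0.4686, -0.2415, 0.3138]
tool_rot: [2.024, 2.401, 0.005]
contact_force: [6.7, 3.2, 5.3]
opening: 0.0185
grip_force: 26.0
```

```bash
cat > tab.py <<'E'
import sys
from m import *
n=sys.argv[1]
t=eyes.get_image("top");np.save(n+".npy",t);o=monitor.get_obs()
a=np.deg2rad(9.7);X=np.array([np.cos(a),np.sin(a)]);Y=np.array([-np.sin(a),np.cos(a)]);O=np.array([489.2,-149.2])
v=o["tool_pos"][:2]*1000-O+60*Y;print("jig vec",v@X,v@Y,"phi",np.degrees(np.arctan2(-v@X,-v@Y)),"F",o["contact_force"],"tq",o["wrist_torque"],o["tool_pos"],o["t"])
for y in(-84,-92,-100):
    p=(O+41*X+y*Y)/1000;u=proj("top",[*p,.095]);print(y,u.round(1))
t0=np.load("top3.npy").astype(int)
u=u.round().astype(int);sl=(slice(u[1]-3,u[1]+4),slice(u[0]-5,u[0]+4))
print(abs(t.astype(int)-t0)[sl].sum(2))
crop(t,(320,160,375,215),10,n+".png")
E
python3 tab.py g1
```

```text
jig vec -36.11137159445897 -27.076242590472994 phi 53.13750174776614 F [4.43341549 3.01917628 7.02682444] tq [ 0.41775137 -0.65368858  0.06628927] [ 0.46827632 -0.24111574  0.31380582] 18.175
-84 [348.1 185.3]
-92 [350.1 184.9]
-100 [352.1 184.6]
[[  4   4   9   6   4   3   6  27 101]
 [  3   9   1   4  12   1   8  53 160]
 [  7   0   8   2   8   9   7  67 200]
 [ 14   5  13   8   7   9  10  65 208]
 [ 11   5   7  15  10   5  10  79 226]
 [  4   4   8   3   5   8  31 120 238]
 [  8   8   7   4   9   6  32 128 244]]
```

View pics/g1.png

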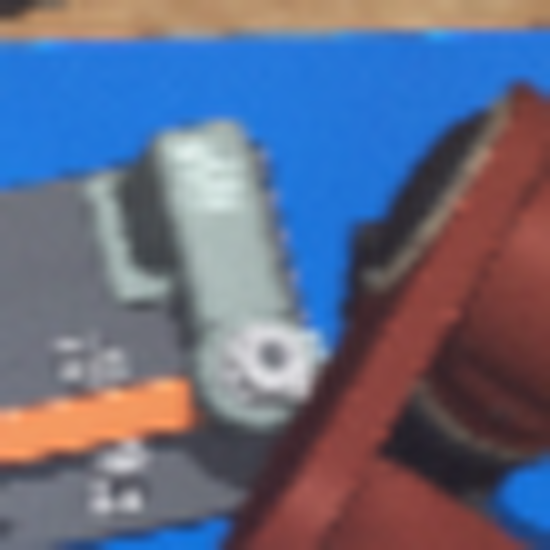

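The crop shows the tab area, about (285,250) in the crop or image (350,185), still clear blue. The tab has not popped at about 7.2 rad.

Call:
{"method": "step_arm", "body": {"commands": [[0,[9.4,-5.6,0],0],[0,[19.9,-8.8,0],0],[0,[19.9,-8.8,0],0]]}}

```text
t: 18.55
tool_pos: [0.4567, -0.2233, 0.3139]
tool_rot: [2.023, 2.402, 0.003]
contact_force: [3.8, 1.8, 5.9]
opening: 0.0183
grip_force: 26.1
```

```bash
python3 tab.py g2
```

```text
jig vec -44.43572742297093 -7.669601466648091 phi 80.20723878371089 F [4.00789948 2.41551371 7.66048492] tq [ 0.37584682 -0.58895875 -0.01391038] [ 0.45680116 -0.22338911  0.31392914] 18.6
-84 [348.1 185.3]
-92 [350.1 184.9]
-100 [352.1 184.6]
[[  6   6  14  11   9   8  33 118 228]
 [  3   5   3   3   7   9  70 202 248]
 [  7   4   6   8  16  42 129 239 252]
 [  7   6  10  53 131 165 221 253 253]
 [  9   9  39 118 223 246 257 257 249]
 [  4  11  43 133 237 263 260 260 240]
 [  9  11  69 174 257 268 263 253 225]]
```

```bash
python3 -c "
import numpy as np
t=np.load('g2.npy')
for y in range(180,190):print([tuple(int(v) for v in t[y,x]) for x in range(346,357)])"
```

```text
[(123, 131, 140), (91, 117, 172), (41, 117, 211), (32, 118, 218), (32, 116, 217), (29, 115, 216), (33, 116, 217), (32, 116, 214), (34, 113, 209), (36, 93, 173), (40, 55, 87)]
[(126, 134, 139), (89, 107, 140), (48, 107, 186), (30, 113, 213), (31, 116, 217), (30, 117, 216), (31, 117, 217), (31, 113, 211), (34, 99, 184), (40, 65, 113), (46, 46, 58)]
[(128, 137, 140), (92, 109, 138), (59, 110, 185), (35, 116, 215), (32, 118, 218), (32, 117, 217), (31, 114, 215), (33, 104, 198), (38, 78, 140), (42, 47, 67), (47, 45, 52)]
[(133, 143, 143), (108, 115, 130), (95, 122, 177), (40, 116, 214), (28, 115, 217), (31, 114, 216), (33, 115, 213), (36, 94, 177), (41, 54, 89), (47, 45, 55), (51, 48, 54)]
[(146, 158, 157), (117, 124, 135), (87, 116, 168), (41, 116, 210), (33, 116, 214), (31, 111, 209), (34, 103, 194), (42, 77, 138), (44, 47, 63), (50, 47, 54), (53, 50, 56)]
[(157, 168, 167), (126, 134, 140), (88, 108, 141), (47, 105, 181), (32, 96, 182), (39, 76, 138), (52, 74, 120), (59, 63, 82), (47, 45, 54), (48, 46, 52), (65, 61, 66)]
[(155, 168, 166), (123, 133, 135), (80, 97, 127), (55, 99, 158), (42, 80, 143), (48, 55, 79), (49, 49, 60), (48, 45, 52), (47, 45, 51), (57, 54, 60), (95, 86, 83)]
[(158, 172, 169), (132, 142, 143), (110, 116, 125), (99, 116, 151), (52, 80, 132), (49, 52, 69), (45, 41, 50), (46, 44, 51), (50, 46, 52), (74, 70, 69), (120, 109, 100)]
[(164, 177, 176), (145, 156, 156), (114, 121, 128), (90, 100, 122), (50, 66, 102), (42, 42, 54), (45, 40, 47), (46, 43, 49), (60, 57, 59), (111, 101, 93), (130, 113, 99)]
[(163, 178, 176), (155, 168, 166), (125, 133, 135), (91, 93, 103), (53, 53, 64), (42, 39, 47), (45, 40, 49), (54, 50, 55), (85, 77, 75), (107, 94, 86), (107, 74, 68)]
```

View pics/g2.png

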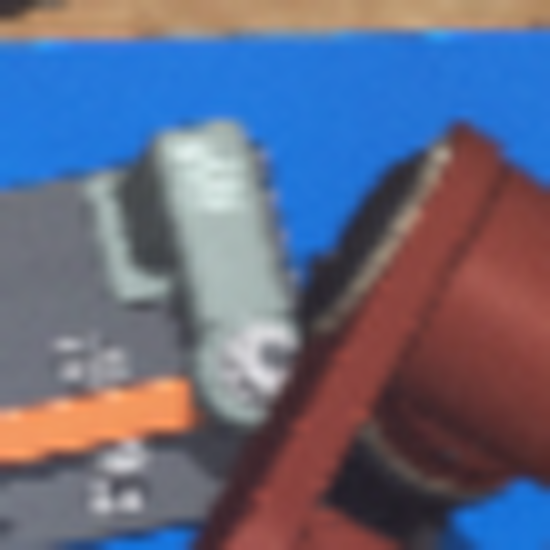

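The crop shows blue still visible beside the arm at (300,245), so nothing has popped at about 7.7 rad, though the wrist is starting to block the view. I will turn to about 8.2 rad, let go and look.

Call:
{"method": "step_arm", "body": {"commands": [[0,[11.7,-0.5,0],0],[0,[23.2,2,0],0],[0,[23.2,2,0],0],[60,[23.2,2,0],0],[60,[23.2,2,0],0],[60,[23.2,2,-40],0],[60,[60,0,-60],0],[60,[110,0,-60],0],[60,[110,0,-60],0]]}}

```text
t: 19.73
tool_pos: [0.4375, -0.1134, 0.3722]
tool_rot: [-2.019, -2.404, 0.001]
contact_force: [0.2, -1.4, 0.1]
opening: 0.0509
grip_force: 0.0
```

```bash
python3 tab.py g3;  python3 -c "
import numpy as np
t=np.load('g3.npy')
for y in range(181,189):print([tuple(int(v) for v in t[y,x]) for x in range(346,355)])"
```

```text
jig vec -44.8166223776557 102.87801457297554 phi 156.4606734445111 F [-0.22511067 -0.30766499 -0.36270616] tq [-0.00612716  0.02598699 -0.0069026 ] [ 0.43779961 -0.11448612  0.37218   ] 19.775
-84 [348.1 185.3]
-92 [350.1 184.9]
-100 [352.1 184.6]
[[  6   3   9   9   8   3   1   7   4]
 [ 17  43  96 110  66   4   4   2   3]
 [ 92 239 376 344 177  27   2   2   3]
 [170 149 285 380 295  64   8   3   7]
 [151 146 229 279 249 154  65  17   7]
 [173 134 209 289 296 279 235 150  66]
 [202 143 201 290 307 301 297 280 259]]
[(124, 135, 141), (88, 107, 141), (42, 103, 182), (27, 113, 213), (28, 115, 216), (26, 113, 215), (29, 116, 217), (28, 114, 216), (27, 115, 214)]
[(127, 137, 143), (87, 107, 135), (56, 110, 185), (33, 115, 213), (31, 115, 212), (30, 117, 214), (28, 115, 216), (27, 115, 215), (30, 116, 215)]
[(126, 130, 133), (111, 111, 123), (118, 132, 172), (99, 130, 192), (91, 132, 184), (62, 131, 201), (29, 116, 213), (28, 115, 216), (27, 114, 215)]
[(114, 76, 74), (137, 109, 81), (203, 164, 97), (232, 193, 108), (214, 186, 129), (130, 153, 181), (43, 120, 213), (26, 114, 216), (28, 115, 216)]
[(108, 58, 59), (106, 61, 56), (135, 89, 62), (183, 134, 71), (223, 183, 97), (197, 179, 159), (71, 124, 206), (26, 113, 214), (25, 115, 216)]
[(115, 60, 62), (111, 59, 61), (109, 57, 59), (115, 67, 60), (124, 81, 63), (109, 83, 86), (62, 79, 135), (41, 98, 184), (32, 112, 209)]
[(123, 64, 64), (118, 60, 62), (114, 58, 60), (113, 57, 58), (107, 54, 57), (103, 56, 60), (95, 56, 69), (83, 64, 93), (63, 82, 139)]
[(127, 65, 64), (124, 61, 61), (122, 61, 62), (120, 59, 61), (117, 59, 60), (115, 58, 61), (109, 58, 60), (103, 55, 60), (99, 58, 70)]
```

View pics/g3.png

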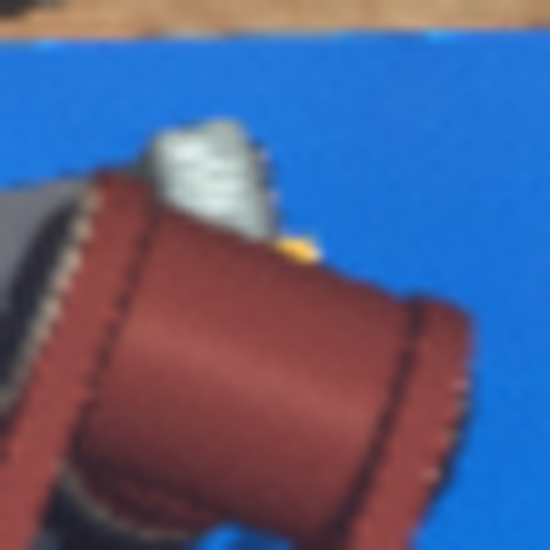

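The brass tab is now out, at crop (298,248). It popped within about 0.5 rad of where I stopped. I will pull the hand clear and check the final scene.

Call:
{"method": "step_arm", "body": {"commands": [[60,[30,-20,-30],0],[60,[80,-30,-30],0],[60,[130,-40,-30],0],[60,[190,-40,-30],0],[60,[250,-40,-30],0],[60,[250,-40,-30],0]]}}

```text
t: 20.52
tool_pos: [0.3558, 0.1268, 0.4025]
tool_rot: [-2.014, -2.409, 0.002]
contact_force: [0.2, -0.1, 0.4]
opening: 0.0512
grip_force: 0.0
```

```bash
python3 - <<'E'
from m import *
t=eyes.get_image("top");crop(t,(185,150,375,290),4.2,"z.png")
go(t,"copper",(4,120,110),(14,255,255),(190,155,350,215),.044)
a=np.deg2rad(9.7);Y=np.array([-np.sin(a),np.cos(a)])
print("expected bar +y end",np.array([489.2,-149.2])+155*Y)
E
```

```text
copper c [478.3 -95.7] size [ 20.4 202.8] ang 9.7
copper c [584.6 279.3] size [ 25.4 169.7] ang 12.0
expected bar +y end [463.08414617   3.58403771]
```

View pics/z.png

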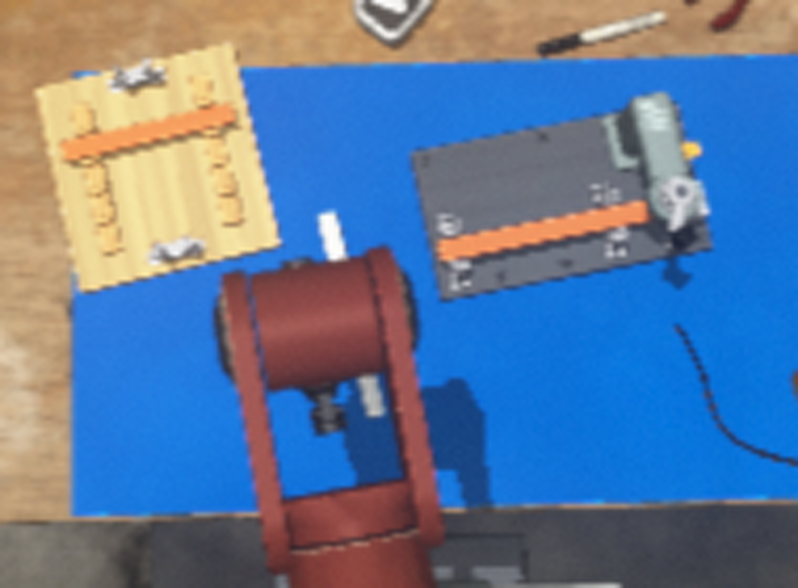

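The picture shows the tab out at (690,150), the long bar home in the jig, and the short bar and retaining bar in place. The bar's far end is within about 1 mm of where it should be along the bed.

```bash
python3 -c "
from station import finish_job
print(finish_job())"
```

```text
the job is handed in; nothing more can be done
None
```

The job is handed in after about 21 s: the retaining bar lies flat on the bench, the long copper bar is clamped against the stop, the brass tab is out with the crank turned at most about 30° past the pop, and the short bar and bystanders were left alone.

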